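# Set up low side light on the microscope's dish

## Robot

A 6-joint arm with a two-finger parallel gripper is mounted at the origin on the work surface. World frame = base frame: x ahead of the robot, y to its left, z up, the work surface at z = 0. Lengths are in m, angles in rad, forces in N, time in s.
With the tool pointing down it reaches from about 0.275 to 0.75 m from the base axis. Payload 10.2 kg.
Tool frame: the origin (TCP) lies on the centre line of the jaws, within the pads' length; the fingertips stand 11 mm ahead of it and the grasp point (between the pads) lies 8 mm behind it; z points along the fingers, y is the line along which they close (so a half turn about z gives the same grasp; the last joint's range is limited). The gripper opens to 85 mm and grips with 20 to 120 N. Pads are 22 mm wide; open, the fingers measure 114 mm over their backs; the gripper's body (76 mm by 85 mm) begins 54 mm behind the grasp point. The pads swing forward as they close: fully open they stand 13 mm farther back than shut.
Start: joints at [-1.569, 0.313, 1.498, -0, 1.331, -0.223], TCP at [0.117, -0.512, 0.242] pointing down, gripper open.
Joint ranges: [-2.94, 2.94], [-0.97, 2.17], [0.19, 2.56], [-1.23, 4.37], [0.02, 3.11], [-2.88, 2.88]. Speed limits (rad/s): [2.39, 2.39, 3.01, 3.14, 3.14, 3.14].

## Interface

Orientations are given as a rotation vector (axis times angle).
In Python, from plant import r, ik, state, imaging gives the robot as it stands. Calls block until the motion is done:
- r.reach(position, orientation): joint-space move of the TCP to a pose.
- r.line_to(position, frame=None, speed=0.15, threshold=None): straight line of the TCP; frame=None keeps the orientation; speed is the mean speed in m/s. With threshold (N) it stops when the force on the tool has changed by that much, and returns True; else False.
- r.move_joints(angles): joint-space move.
- r.gripper_to(opening): finger opening in m; the grip force is fixed at half the most; returns when the fingers have stopped.
- r.wait(seconds).
- ik(position, orientation): joint angles nearest the present ones, or None.
- state(): the state.
- imaging.camera(name): name is "scene" or "top" or "wrist"; returns the picture (420x560x3 uint8, blue, green, red); there is no depth.
- imaging.camera_info(name): a dict with "intrinsics" (3x3 intrinsics, pixels), "R" (3x3) and "t" (3): a world point X has camera coordinates R X + t. Camera axes: x right, y down, z forward; pixel columns grow to the right and rows downward; lengths in m; the calibration is good to about 2 mm. The wrist camera is an equidistant fisheye: a pixel r from the principal point sees the ray r / f radians off the axis. A picture is of the moment at which its call begins: read the wrist's pose just before it. camera_info takes no time and is no camera call; for the wrist camera it gives the pose at the moment of the call.
A pose or a line that the arm cannot do raises r.Unreachable and nothing moves.
- r.sign_off(): hands the job in; it is judged then, once.
The state is a dict: "t": time; "joint_positions": joint angles; "qvel": joint speeds; "joint_efforts": joint torques, N m; "tcp_pos": TCP position; "tool_rot": TCP orientation; "ft_force": force on the tool from outside, world axes, zero at the start; "torque": the same for the moment, N m; "gripper_width": finger opening in m; "grasp_force": force on a finger pad.
Only numpy, scipy, OpenCV 4.12 (cv2) and the standard library are available. Lean on these libraries where they do the work, as an engineer would, in place of code of your own. Each camera call takes 0.05 s, during which the arm holds its last target. There are 200 camera calls.

## Task

Light the dish on the microscope's stage from the side: lift the small LED spot lamp over and stand it gently on the bench just to the left of the microscope (left as seen by someone sitting at its eyepieces), level with the stage, the lamp's orange dimmer dial facing the same way as the microscope's front. Let go of it, then swivel and tilt its head so that the beam comes down at about 30 degrees below level and points at the middle of the dish. Do not shift the dish, bump the microscope or disturb the other things on the bench.

Things in the scene. Friction and masses are not known exactly. Their poses are not given: they have to be found in the camera images.
- lamp: loose LED spot lamp, 0.75 to 1 kg. Origin: centre of its foot's underside, z up. Dark foot 120 x 120 x 18 mm with an orange dial (26 mm wide, 12 high) on top near the front edge (-x). Steel rod 14 mm thick rises from its centre to 250 mm; its bare top 72 mm, above the swivel collar, is where to take hold from above. This pose does not turn with collar or head
- lamp_swivel (a joint): the collar with fork and head turning about the rod, rad, range -2.2 to 2.2. At 0 the head points over the dial (lamp's -x); positive turns the head anticlockwise seen from above. Held by friction (about 0.04 N m), stays where left
- lamp_tilt (a joint): the head nodding about its level pivot, rad, range -0.4 to 1.0. 0 is level, positive tips the lens down, so its value is the beam's angle below level. Held by friction (about 0.04 N m), stays where left
- lamp_pivot (a point): the head's tilt pivot, 60 mm from the rod's axis the way the head points, 160 mm above the foot's underside; tilt axis level, square to the beam. The beam's line passes through it. Axes are the head's: x along the beam (out of the lens), y left of it, z up. The head is a white barrel 40 mm thick (lens end, black, 47), from 30 mm behind to 55 mm before the pivot (lens)
- lamp_handle (a point): middle of the orange handle on top of the head: a round bar 10 mm thick lying across the beam (along the head's y), 55 mm from the pivot along the head's z, with a leg at each end down to the barrel; 40 mm of bar free between the legs, 30 mm of air under it. Axes as lamp_pivot. It swings forwards and down as the head tilts down
- lamp_dial (a point): top of the orange dimmer dial, 42 mm from the lamp's origin towards its front (-x), 30 mm above the underside
- dish: closed clear culture dish with amber agar on the microscope's stage, 90 mm across, 15 mm high, loose, 50 g. Origin: centre of its underside, which lies 38 mm above the bench
- dish_middle (a point): the middle of the dish, 10 mm above its underside: what the beam is to be pointed at
- microscope: white stereo microscope, fixed. Origin: on the bench under the stage centre. Its front (eyepieces, user) is -x, pillar at +x, +y is its left. Foot plate x -130 to 170, y -100 to 100 mm, top 38 mm up. Optical body above the stage from 150 mm up, within 55 mm of the stage axis (knobs reach 75 mm to the sides); eyepieces reach 410 mm up and 110 mm forward
- table: the black bench top, upper face at height 0
- dish_stack: bystander: stack of six culture dishes, 90 mm across, 91 mm high, loose; origin at its foot
- spare_dish: bystander: single culture dish on the bench, 90 mm across, 15 mm high, loose; origin at its underside
- red_bottle: bystander: red drink bottle, 66 mm across, 130 mm high, loose; origin at its foot
- tube_jar: bystander: clear jar with white lid, 88 mm across, 105 mm high, loose; origin at its foot
There are look-alikes about, which are no part of the job. Leave any black or blue look-alike of the dish alone.

How it is judged:
On the way, in this order (a step that is already met when the one before it is completed fails the run):
1. the lamp is lifted clear of the bench (height (world z) of lamp above 0.015 m), for 0.1 s.
2. the lamp stands on the bench to the left of the microscope's stage and has been let go (height (world z) of lamp below 0.004 m and angle between lamp's own z axis and vertical below 0.04 rad and y of lamp in the frame of microscope between 0.15 and 0.36 m and x of lamp in the frame of microscope between -0.15 and 0.15 m and contact force between lamp and the fingers below 0.2 N), for 0.2 s.
3. after that the head is swivelled and tilted until the beam points down at the dish (value of joint lamp_tilt between 0.4 and 0.65 rad and y of dish_middle in the frame of lamp_pivot between -0.018 and 0.018 m and z of dish_middle in the frame of lamp_pivot between -0.018 and 0.018 m and x of dish_middle in the frame of lamp_pivot above 0.08 m), for 0.1 s.
At the end, for the whole second after the job is handed in: Lamp upright, at rest, released on the bench, 150-360 mm left of the stage centre and within 150 mm of level with it; its dial side faces as the microscope's front within 0.4 rad; tilt 0.40 to 0.65 rad; the beam line passes within 18 mm of the dish middle, sideways and in height (all of step 2 and all of step 3 and y of microscope in the frame of lamp below 0 m and angle between the x axis of lamp and the x axis of microscope, either way round below 0.4 rad and linear speed of lamp below 0.02 m/s and angular speed of lamp below 0.05 rad/s and velocity of joint lamp_swivel between -0.05 and 0.05 rad/s and velocity of joint lamp_tilt between -0.05 and 0.05 rad/s); the robot touches nothing.
It fails at once if the dish on the stage is shifted by more than 10 mm (distance of dish from where it was at the start of the episode above 0.01 m).
It fails at once if a bystander is shifted by more than 30 mm (distance of any of dish_stack, spare_dish, red_bottle, tube_jar from where it was at the start of the episode above 0.03 m).
It fails at once if the lamp is set down hard or dropped (more than 120 N between lamp and bench) (contact force between lamp and table above 120 N).
It fails at once if the robot or the lamp bumps the microscope (more than 15 N) (contact force between any of the arm, the fingers, lamp and microscope above 15 N).
It also fails if it takes over 64 s, if anything falls off the work surface, if the arm or the gripper's body presses on something with over 40 N, if the wrist force passes 120 N, or if a joint passes its speed limit or range.

## Working session

There is one attempt and no reset: what is moved stays moved. The work goes in short steps, each a Python script; the robot and the scene stay as the last script left them, time stands still between calls to the robot, and variables do not carry over. Pictures are saved under pics/ and viewed, at most 10 in all, crops included, and the job is handed in when it is done.

```bash
ls; mkdir -p pics
python3 - <<'E'
from plant import r,ik,state,imaging
import cv2,numpy as np
for n in ["scene","top"]:
    cv2.imwrite(f"pics/{n}0.png",imaging.camera(n)); c=imaging.camera_info(n)
    print(n,c["intrinsics"],c["R"],c["t"],-np.array(c["R"]).T@c["t"])
print(state()["t"],state()["tool_rot"])
E
```

```text
pics
scene [[545.33061632   0.         273.9711382 ]
 [  0.         545.33061632 206.72430129]
 [  0.           0.           1.        ]] [[-0.0856416   0.99626922  0.01063732]
 [ 0.76123122  0.07231793 -0.64443553]
 [-0.64280055 -0.04709303 -0.76458466]] [ 0.12104683 -0.21833517  1.9598343 ] [ 1.43635276 -0.01251115  1.35646868]
top [[460.7753176    0.         275.70030354]
 [  0.         460.7753176  211.16788104]
 [  0.           0.           1.        ]] [[ 0.01387269 -0.99989762 -0.00350801]
 [-0.99648775 -0.01353546 -0.08263752]
 [ 0.08258158  0.0046421  -0.9965735 ]] [-0.06392172  0.45267119  1.65234364] [ 0.31551491 -0.0654584   1.68386527]
0.1 [-3.12060784e+00 -3.52239296e-01 -1.58453167e-04]
```

View pics/scene0.png

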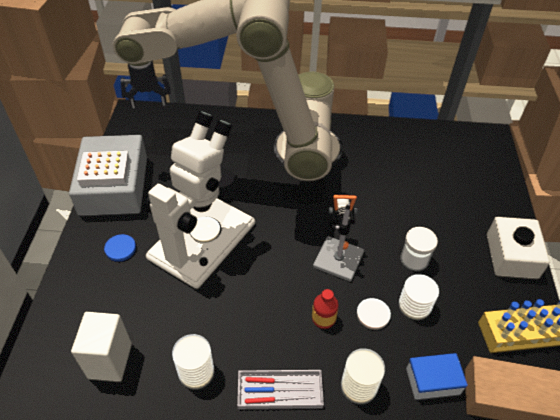

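View pics/top0.png

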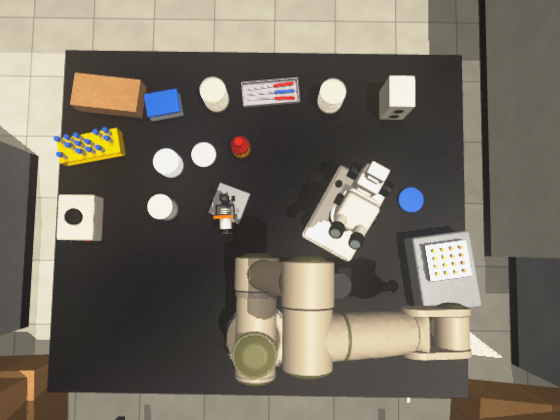

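The scene view shows the lamp at about (340,250) and the microscope at (200,220). In the top view the lamp foot is near (229,203), and the microscope foot plate runs (305,245)–(380,165) with its eyepieces facing the robot. I'll zoom in next.

```bash
cat > h.py <<'E'
from plant import r,ik,state,imaging
import cv2,numpy as np
from scipy.spatial.transform import Rotation as Ro
def ray(n,uv,ci=None):
    c=ci or imaging.camera_info(n); K=np.array(c["intrinsics"]);R=np.array(c["R"]);o=-R.T@c["t"]
    p=np.linalg.inv(K)@[*uv,1]
    if n=="wrist":
        th=np.hypot(p[0],p[1]); p=np.array([*(p[:2]/th*np.sin(th)),np.cos(th)]) if th>1e-9 else p
    return o,R.T@p
def plane(n,uv,z,ci=None):
    o,d=ray(n,uv,ci); return o+d*(z-o[2])/d[2]
def two(a,ua,b,ub):
    o1,d1=ray(a,ua);o2,d2=ray(b,ub);s=np.linalg.lstsq(np.c_[d1,-d2],o2-o1,rcond=None)[0]
    p,q=o1+s[0]*d1,o2+s[1]*d2; return (p+q)/2,np.linalg.norm(p-q)
E
python3 - <<'E'
import cv2,numpy as np
a=cv2.imread("pics/scene0.png");b=cv2.imread("pics/top0.png")
f=lambda im,x,y,w,h:cv2.resize(im[y:y+h,x:x+w],(400,300),interpolation=cv2.INTER_CUBIC)
o=np.vstack([np.hstack([f(a,290,185,120,90),f(a,130,170,160,120)]),np.hstack([f(b,180,165,100,75),f(b,280,155,144,108)])])
cv2.imwrite("pics/z0.png",o)
E
```

```text
(no output)
```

View pics/z0.png

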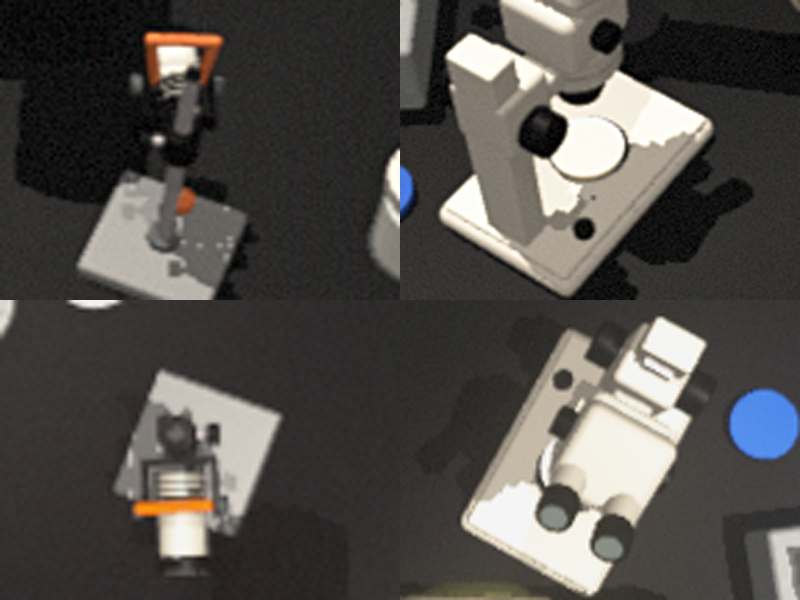

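The crops show the lamp foot corners, the orange dial on the robot side of the rod, the microscope plate corners, and the dish ellipse on the stage in the scene view.

Run:
```python
from h import *
np.set_printoptions(precision=4,suppress=True)
print("micro top LB,LF,RF");[print(plane("top",p,.038)) for p in [(341.2,165.8),(303.4,234.2),(348.4,259.4)]]
print("micro scene RB,LB,LF");[print(plane("scene",p,.038)) for p in [(147.2,256),(197.2,286.8),(254.8,221.2)]]
a=cv2.imread("pics/scene0.png")
print("dish", plane("scene",(130+188/2.5,170+148/2.5),.053))
c=[plane("top",p,.018) for p in [(220,183),(250.25,193.25),(238.75,223.75),(209,212.5)]]
print("foot",np.array(c),np.mean(c,0))
print("foot scene",plane("scene",(290+122/3.33,185+170/3.33),.018),plane("scene",(290+246/3.33,185+213/3.33),.018),plane("scene",(290+78/3.33,185+268/3.33),.018))
m=cv2.inRange(cv2.cvtColor(a,cv2.COLOR_BGR2HSV),(3,150,90),(18,255,255));m[:235]=0;m[255:]=0;m[:,:335]=0;m[:,355:]=0
y,x=np.nonzero(m);print("dial",x.mean(),y.mean(),len(x),plane("scene",(x.mean(),y.mean()),.027))
print("rodtop",two("top",(224.5,198.25),"scene",(347,207.5)),"handle",two("top",(223.5,217),"scene",(345.2,197)))
for n,p in dict(redb=(240,143),spare=(203,154),stack=(168,160),jar=(161,206)).items(): print(n,plane("top",p,{'redb':.13,'spare':.015,'stack':.091,'jar':.105}[n]))
```

```text
micro top LB,LF,RF
[ 0.6195 -0.2921  0.038 ]
[ 0.3708 -0.1578  0.038 ]
[ 0.2835 -0.3183  0.038 ]
micro scene RB,LB,LF
[ 0.5511 -0.4473  0.038 ]
[ 0.6414 -0.2832  0.038 ]
[ 0.3918 -0.1477  0.038 ]
dish [ 0.4485 -0.2917  0.053 ]
foot [[0.5539 0.1469 0.018 ]
 [0.5177 0.0358 0.018 ]
 [0.406  0.0754 0.018 ]
 [0.4454 0.1843 0.018 ]] [0.4808 0.1106 0.018 ]
foot scene [0.4133 0.0764 0.018 ] [0.4516 0.1896 0.018 ] [0.5256 0.0401 0.018 ]
dial 345.48148148148147 244.88888888888889 27 [0.4482 0.1332 0.027 ]
rodtop (array([0.4749, 0.1095, 0.2311]), np.float64(0.010424684504912178)) handle (array([0.4167, 0.1106, 0.2081]), np.float64(0.0035558639738259993))
redb [0.677  0.0674 0.13  ]
spare [0.6609 0.2123 0.015 ]
stack [0.6223 0.3218 0.091 ]
jar [0.4588 0.3372 0.105 ]
```

```bash
cat >> h.py <<'E'
def down(a): # tool down, closing line at world angle a+90deg
    return (Ro.from_euler('z',a)*Ro.from_euler('x',np.pi)).as_rotvec()
E
python3 - <<'E'
from h import *
np.set_printoptions(precision=3,suppress=True)
q0=np.array(state()["joint_positions"])
for a in (0,np.pi,-np.pi): print(a,ik([.479,.11,.4],down(a)))
print(state()["tool_rot"])
az=np.arctan2(-.512,.117); w=np.array([.3*np.cos(az),.3*np.sin(az),.45])
r.reach(w,state()["tool_rot"])
q=np.array(state()["joint_positions"]); q[0]+= np.arctan2(.11,.479)-az; r.move_joints(q)
r.gripper_to(.06)
r.reach([.479,.11,.36],down(0))
s=state();print(s["t"],s["joint_positions"],s["tcp_pos"])
np.save("ci.npy",imaging.camera_info("wrist"),allow_pickle=True)
cv2.imwrite("pics/w1.png",imaging.camera("wrist"))
E
```

```text
0 [-0.013  0.179  1.266 -0.     1.696  1.558]
3.141592653589793 [-0.013  0.179  1.266  0.     1.696 -1.584]
-3.141592653589793 [-0.013  0.179  1.266  0.     1.696 -1.584]
[-3.121 -0.352 -0.   ]
5.1417 [-0.013  0.181  1.364 -0.     1.597  1.557] [0.479 0.11  0.36 ]
```

View pics/w1.png

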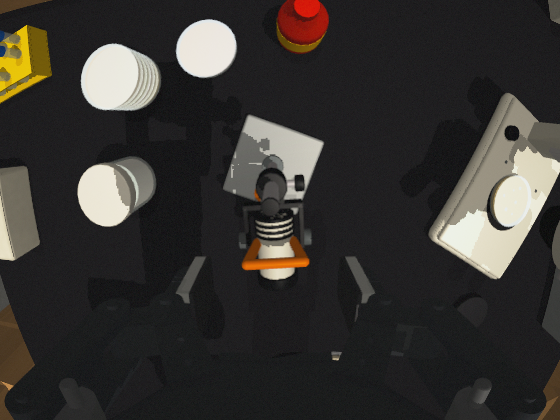

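The wrist view shows the lamp foot corners at (246,115), (323,142) and (224,186), the rod top near (270,208), the handle at (276,265), and the dish at (511,202) on the plate.

Run:
```python
from h import *
np.set_printoptions(precision=4,suppress=True)
ci=np.load("ci.npy",allow_pickle=True).item()
W=lambda p,z:plane("wrist",p,z,ci)
print(ci["intrinsics"],-np.array(ci["R"]).T@ci["t"])
print("foot",W((246,115),.018),W((323,142),.018),W((224,186),.018))
print("mid",(W((323,142),.018)+W((224,186),.018))/2)
print("rodtop",W((270,208),.25),"rodbase",W((272,162),.018),"handle ends",W((243,268),.215),W((309,264),.215))
print("plate LB LF RF",W((507,95),.038),W((431,236),.038),W((498,278),.038))
im=cv2.imread("pics/w1.png")
# dish: hand-read outline extremes, left/right/top/bottom
for z in(.053,):
  for p in [(511,202),(487,214),(531,186),(520,175),(496,225)]: print("dish",W(p,z))
g=im[160:245,470:555]; cv2.imwrite("pics/d1.png",cv2.resize(np.hstack([g,im[90:290,420:560][:0].reshape(0,140,3) if 0 else g]),None,fx=4,fy=4,interpolation=cv2.INTER_CUBIC)[:, :340])
```

```text
[[325.1923   0.     275.028 ]
 [  0.     325.1923 211.9343]
 [  0.       0.       1.    ]] [0.5487 0.1111 0.4912]
foot [0.5566 0.153  0.018 ] [0.5177 0.0413 0.018 ] [0.4519 0.1875 0.018 ]
mid [0.4848 0.1144 0.018 ]
rodtop [0.482 0.115 0.25 ] rodbase [0.4875 0.1157 0.018 ] handle ends [0.4136 0.1414 0.215 ] [0.4178 0.0792 0.215 ]
plate LB LF RF [ 0.6178 -0.2703  0.038 ] [ 0.377  -0.1406  0.038 ] [ 0.287  -0.3119  0.038 ]
dish [ 0.4394 -0.2892  0.053 ]
dish [ 0.4183 -0.2376  0.053 ]
dish [ 0.4689 -0.3346  0.053 ]
dish [ 0.4867 -0.302   0.053 ]
dish [ 0.3988 -0.2627  0.053 ]
```

View pics/d1.png

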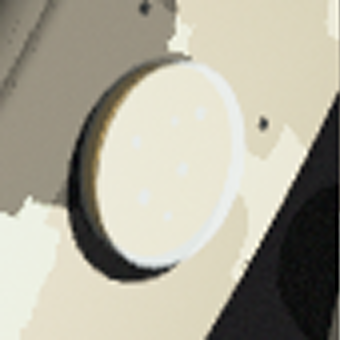

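Run:
```python
from h import *
np.set_printoptions(precision=4,suppress=True)
r.reach([.482,.113,.30],down(0))
r.line_to([.482,.113,.208],speed=.1)
r.gripper_to(0.0)
s=state();print("grip",s["gripper_width"],s["grasp_force"],s["t"])
f0=np.array(s["ft_force"])
r.line_to([.482,.113,.27],speed=.08)
r.wait(.1);s=state();print("lift",s["gripper_width"],np.array(s["ft_force"])-f0,s["torque"])
cv2.imwrite("pics/w2.png",imaging.camera("wrist"))
r.line_to([.573,-.044,.27],down(np.radians(-9.3)),speed=.12)
r.line_to([.573,-.044,.222],speed=.08)
h=r.line_to([.573,-.044,.200],speed=.02,threshold=4)
s=state();print("down",h,s["tcp_pos"],np.array(s["ft_force"])-f0,s["t"])
cv2.imwrite("pics/s2.png",imaging.camera("scene"))
```

```text
grip 0.012442912223010251 58.60465407371521 7.1
lift 0.012191923352671385 [  1.543   -3.0522 -10.4386] [ 0.0176 -0.0892 -0.0382]
down True [ 0.5734 -0.0438  0.2082] [ 3.5652 -1.4813  3.1894] 11.3
```

View pics/s2.png

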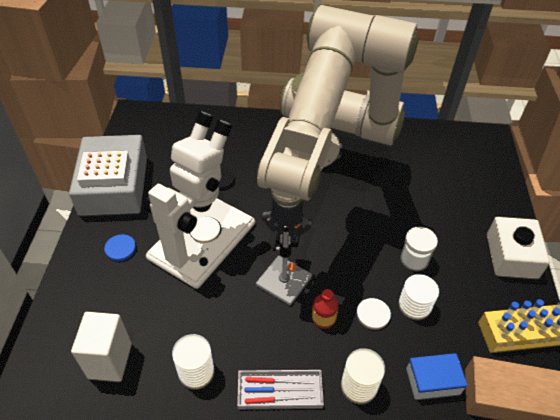

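The scene view shows the lamp standing at (285,280), left of the microscope and clear of the bottle. I'll release it and look again.

Run:
```python
from h import *
np.set_printoptions(precision=4,suppress=True)
r.gripper_to(.05)
r.line_to([.573,-.044,.30],speed=.1)
r.reach([.54,-.06,.36],down(np.radians(-9.3)))
np.save("ci3.npy",imaging.camera_info("wrist"),allow_pickle=True)
cv2.imwrite("pics/w3.png",imaging.camera("wrist"))
print(state()["t"],state()["joint_positions"])
q=.61
for a in (-28.4+90,-28.4-90,-28.4): print(a,ik([.54,-.1,.25],down(np.radians(a))))
```

```text
13.3167 [-0.3265  0.305   1.209   0.0001  1.6287  1.4069]
61.6 [-0.3965  0.361   1.4109 -0.      1.3697  0.0992]
-118.4 None
-28.4 [-0.3965  0.361   1.4109 -0.      1.3697  1.67  ]
```

View pics/w3.png

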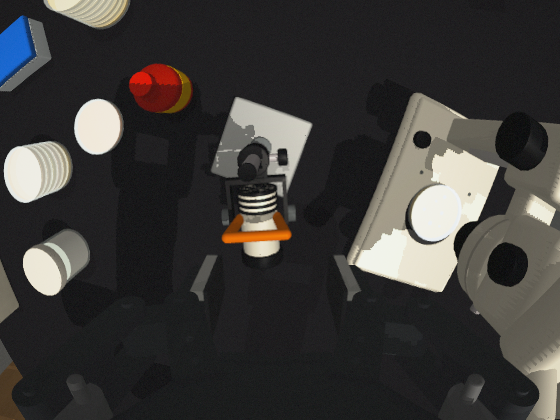

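The wrist view shows the lamp foot corners at (238,97), (312,124) and (211,173), the handle ends at (224,239) and (290,235), and the whole dish at (436,214).

Run:
```python
from h import *
np.set_printoptions(precision=4,suppress=True)
ci=np.load("ci3.npy",allow_pickle=True).item()
W=lambda p,z:plane("wrist",p,z,ci)
f=[W(p,.018) for p in [(238,97),(312,124),(211,173)]]
print("foot",np.array(f),"mid",(f[1]+f[2])/2,"yaw",np.degrees(np.arctan2(*(f[0]-f[2])[1::-1])),np.degrees(np.arctan2(*(f[1]-f[0])[1::-1]))+90)
print("rodtop",W((249,166),.25))
h=[W(p,.215) for p in [(224,239),(290,235)]];print("handle",h,np.mean(h,0),"dir",np.degrees(np.arctan2(*(h[1]-h[0])[1::-1]))-90)
im=cv2.imread("pics/w3.png")
v=cv2.cvtColor(im,cv2.COLOR_BGR2HSV)[...,2]
print("dish ctr",W((436,214),.053),"edges",[W(p,.053)[:2] for p in [(409,226),(461,200),(449,185),(423,242)]])
print("plate LB,LF,RF",W((418,94),.038),W((350,262),.038),W((440,291),.038))
```

```text
foot [[ 0.6517 -0.0237  0.018 ]
 [ 0.5954 -0.1224  0.018 ]
 [ 0.5487  0.0361  0.018 ]] mid [ 0.572  -0.0431  0.018 ] yaw -30.143507617195198 -29.70897349942848
rodtop [ 0.5782 -0.0457  0.25  ]
handle [array([ 0.5119, -0.0071,  0.215 ]), array([ 0.5061, -0.0674,  0.215 ])] [ 0.509  -0.0373  0.215 ] dir -185.47913313346385
dish ctr [ 0.4402 -0.293   0.053 ] edges [array([ 0.4289, -0.2459]), array([ 0.4555, -0.3396]), array([ 0.4827, -0.3175]), array([ 0.398 , -0.2696])]
plate LB,LF,RF [ 0.6223 -0.2843  0.038 ] [ 0.38   -0.1515  0.038 ] [ 0.2886 -0.313   0.038 ]
```

```bash
cat >> h.py <<'E'
ROD=np.array([.573,-.044]); rad=np.radians
def hp(phi,t,dz=0,drad=0): # TCP pose with the grasp point on the handle
    d=np.array([np.cos(phi),np.sin(phi)])
    return np.r_[ROD+d*(.06+.055*np.sin(t)+drad),.16+.055*np.cos(t)-.008+dz],down(phi-np.pi/2)
E
python3 - <<'E'
from h import *
np.set_printoptions(precision=4,suppress=True)
r.gripper_to(.04)
p,o=hp(rad(174.3),0,.08); r.reach(p,o)
p,o=hp(rad(174.3),0,0); print(r.line_to(p,speed=.06,threshold=5))
r.gripper_to(.011)
s=state();f0=np.array(s["ft_force"]);print(s["tcp_pos"],s["gripper_width"],s["grasp_force"],s["t"],f0)
for a in np.linspace(174.3,245,10)[1:]:
    p,o=hp(rad(a),0); r.line_to(p,o,speed=.03)
    print(np.array(state()["ft_force"])-f0)
    if np.linalg.norm(np.array(state()["ft_force"])-f0)>8: print("stop",a);break
print(state()["t"],state()["joint_positions"])
cv2.imwrite("pics/s4.png",imaging.camera("scene"));cv2.imwrite("pics/t4.png",imaging.camera("top"))
a=cv2.imread("pics/s4.png")[170:320,200:400];b=cv2.imread("pics/t4.png")[130:280,200:400]
cv2.imwrite("pics/z4.png",cv2.resize(np.hstack([a,b]),(800,300),interpolation=cv2.INTER_CUBIC))
E
```

```text
False
[ 0.5132 -0.038   0.2071] 0.010917023237497695 0.5485199578106403 16.8833 [-1.2767 -0.3637  1.6709]
[ 0.5882  0.1948 -1.947 ]
[ 1.0446  0.0064 -3.0624]
[ 0.6655  0.2292 -2.9321]
[ 1.9193 -0.8008 -1.7687]
[ 0.7331  0.605  -1.7936]
[ 0.6436  0.6099 -2.1537]
[ 2.0975  0.1209 -0.4262]
[ 1.238  0.083 -1.154]
[ 1.4165 -0.1833 -1.2151]
20.7083 [-0.3882  0.4098  1.4551  0.      1.2767 -1.5202]
```

View pics/z4.png

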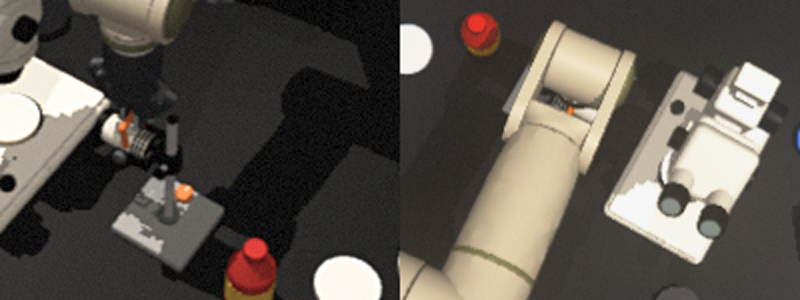

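The head has swivelled to point at the dish and the lamp stayed put. Next is the tilt, then release and measure.

Run:
```python
from h import *
np.set_printoptions(precision=4,suppress=True)
r.gripper_to(.012)
for t in np.linspace(0,.5,6)[1:]:
    p,o=hp(rad(244),t); r.line_to(p,o,speed=.03); print(np.array(state()["ft_force"]))
r.gripper_to(.03)
p,o=hp(rad(244),.5,.06); r.line_to(p,speed=.06)
# look from above the lamp, camera on the robot's left, looking toward the microscope
r.reach([.54,-.03,.36],down(rad(-9.3+90)))
np.save("ci5.npy",imaging.camera_info("wrist"),allow_pickle=True)
cv2.imwrite("pics/w5.png",imaging.camera("wrist"));cv2.imwrite("pics/s5.png",imaging.camera("scene"))
print(state()["t"])
a=cv2.imread("pics/s5.png")[195:285,220:340]
w=cv2.imread("pics/w5.png")
cv2.imwrite("pics/z5.png",np.hstack([cv2.resize(w,(560,420)),cv2.resize(a,(240,180),interpolation=cv2.INTER_CUBIC).repeat(1,0) if 0 else np.vstack([cv2.resize(a,(240,180),interpolation=cv2.INTER_CUBIC),np.zeros((240,240,3),np.uint8)])]))
```

```text
[-1.3695  0.755   0.4661]
[ 0.4617  0.8601 -0.1216]
[-2.0544 -0.4427  0.4088]
[-0.28   -0.4082 -0.5874]
[-0.1257 -0.1995  0.1564]
25.5583
```

View pics/z5.png

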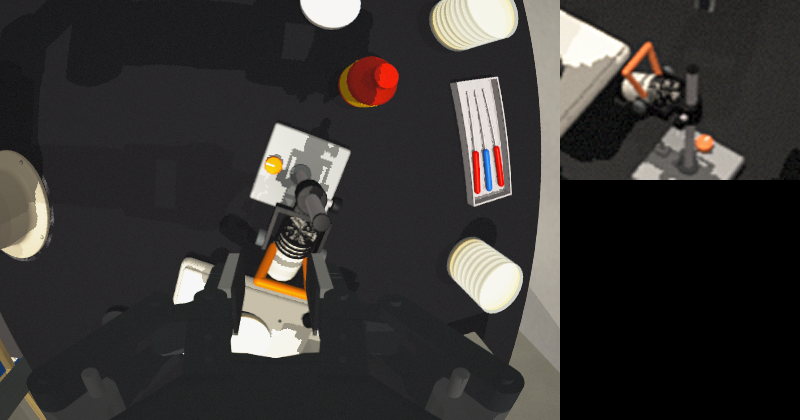

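The wrist view shows the head aimed towards the dish, but the fingers partly hide the handle, so I'll use the earlier, clearer viewpoint.

Run:
```python
from h import *
r.reach([.54,-.06,.36],down(rad(-9.3)))
np.save("ci6.npy",imaging.camera_info("wrist"),allow_pickle=True)
cv2.imwrite("pics/w6.png",imaging.camera("wrist"));cv2.imwrite("pics/s6.png",imaging.camera("scene"))
w=cv2.imread("pics/w6.png")[80:280,190:490];s=cv2.imread("pics/s6.png")[190:290,225:325]
cv2.imwrite("pics/z6.png",np.hstack([cv2.resize(w,(450,300),interpolation=cv2.INTER_CUBIC),cv2.resize(s,(300,300),interpolation=cv2.INTER_CUBIC)]))
print(state()["t"])
```

```text
27.0167
```

View pics/z6.png

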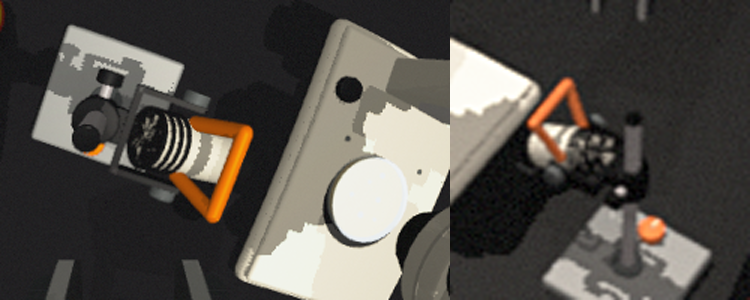

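Run:
```python
from h import *
np.set_printoptions(precision=4,suppress=True)
ci=np.load("ci6.npy",allow_pickle=True).item()
W=lambda p,z:plane("wrist",p,z,ci)
ang=lambda v:np.degrees(np.arctan2(v[1],v[0]))%360
def tw(p,q):
    o1,d1=ray("wrist",p,ci);o2,d2=ray("scene",q);s=np.linalg.lstsq(np.c_[d1,-d2],o2-o1,rcond=None)[0]
    a,b=o1+s[0]*d1,o2+s[1]*d2;return (a+b)/2,np.linalg.norm(a-b)
c=lambda x,y:(x/1.5+190,y/1.5+80)
e1,e2=c(245,131),c(214,218)
h1,h2=W(e1,.208),W(e2,.208);hm=(h1+h2)/2
print("handle",h1,h2,hm,"len",np.linalg.norm(h1-h2),"dir",(ang(h1-h2)-90)%360)
print("tri",tw(e1,(253.3,231)),tw(e2,(264.3,217.3)))
k=(W(c(198,98),.16)+W(c(162,193),.16))/2; kd=W(c(198,98),.16)-W(c(162,193),.16)
print("pivot",k,"dir",ang(kd)-90)
f=[W(c(*p),.018) for p in [(70,25),(184,65),(32,138)]];m=(f[1]+f[2])/2
print("foot mid",m,"yaw",ang(f[0]-f[2])-360,"rodtop",W(c(87,137),.25))
d=W(c(367,201),.053);print("dish",d,"plate LF,LB",W(c(238,277),.038),W(c(343,20),.038))
for n,o in dict(foot=m,given=np.r_[ROD,0]).items():
    print(n,"rod->handle",ang(hm-o),np.linalg.norm((hm-o)[:2]),"rod->pivot",ang(k-o),np.linalg.norm((k-o)[:2]),"rod->dish",ang(d-o),np.linalg.norm((d-o)[:2]))
print("tilt from handle-pivot along beam",np.arcsin(np.linalg.norm((hm-k)[:2])/.055))
```

```text
handle [ 0.5576 -0.1326  0.208 ] [ 0.5065 -0.1076  0.208 ] [ 0.5321 -0.1201  0.208 ] len 0.0568550019658521 dir 243.875583213653
tri (array([ 0.5573, -0.1321,  0.2052]), np.float64(0.0023418943050984757)) (array([ 0.5037, -0.1077,  0.1997]), np.float64(0.0018940564135221528))
pivot [ 0.545  -0.0963  0.16  ] dir 241.37171930797138
foot mid [ 0.5729 -0.0437  0.018 ] yaw -29.08557477324024 rodtop [ 0.5745 -0.044   0.25  ]
dish [ 0.441  -0.2901  0.053 ] plate LF,LB [ 0.3759 -0.1488  0.038 ] [ 0.6233 -0.2847  0.038 ]
foot rod->handle 241.88156487275361 0.0866330170944996 rod->pivot 242.08169010785002 0.05952723881909538 rod->dish 241.8367779945176 0.27948760956667973
given rod->handle 241.72129841503573 0.08642791094071883 rod->pivot 241.84888531034315 0.05932144108536846 rod->dish 241.78714839792968 0.2792824591081068
tilt from handle-pivot along beam 0.5153661030113814
```

The swivel is within about 1°. Tilt reads about 0.51 against the ideal 0.47, so the beam misses by about 9 mm. That is inside tolerance, but closing the jaws on the bar at t = 0.47 will centre it.

Run:
```python
from h import *
np.set_printoptions(precision=4,suppress=True)
r.gripper_to(.03)
p,o=hp(rad(242),.47,.07); r.reach(p,o)
p,o=hp(rad(242),.47); print(r.line_to(p,speed=.06,threshold=5))
r.gripper_to(.0112); print(state()["gripper_width"],state()["grasp_force"],state()["ft_force"])
r.gripper_to(.03)
p,o=hp(rad(242),.47,.07); r.line_to(p,speed=.06)
r.reach([.54,-.06,.36],down(rad(-9.3)))
np.save("ci7.npy",imaging.camera_info("wrist"),allow_pickle=True)
cv2.imwrite("pics/w7.png",imaging.camera("wrist"))
# orange bar outline via mask, before and after
for n in (6,7):
    ci=np.load(f"ci{n}.npy",allow_pickle=True).item()
    im=cv2.imread(f"pics/w{n}.png");m=cv2.inRange(cv2.cvtColor(im,cv2.COLOR_BGR2HSV),(5,180,90),(20,255,255));m[:150]=0;m[240:]=0;m[:,:295]=0;m[:,375:]=0
    y,x=np.nonzero(m);pts=np.c_[x,y]
    c=max(cv2.findContours(m,0,2)[0],key=cv2.contourArea)
    # far edge of bar along beam: furthest pixels along head direction on plane z=.208
    P=np.array([plane("wrist",q,.208,ci)[:2] for q in pts])-ROD
    d=np.array([np.cos(rad(242)),np.sin(rad(242))]);u=P@d;v=P@[-d[1],d[0]]
    s=u>u.max()-.009
    print(n,"bar far edge",np.percentile(u,99),"bar mid lateral",(v[s].max()+v[s].min())/2,"slope",np.polyfit(v[s],u[s],1)[0])
print(state()["t"])
```

```text
False
0.011189000352352901 0.7596480846405029 [-0.8479 -1.0864  1.2765]
6 bar far edge 0.09060122318352587 bar mid lateral 5.558618175499977e-05 slope -0.0036117880447572004
7 bar far edge 0.09027557990384286 bar mid lateral 1.90850590456558e-05 slope -0.0022509697515676716
35.5167
```

```bash
python3 -c "
from h import *
r.wait(.3); print(r.sign_off(), state()['t'])"
```

```text
the job is handed in; nothing more can be done
the job is handed in; nothing more can be done
```

The job is handed in (verdict not shown): the lamp stands released about 280 mm left of the stage with its dial facing front, tilt about 0.48 rad, and by my last camera measurements the beam passes within a few millimetres of the dish middle.

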